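# Pair the range extender with the router

### The job

Pair the range extender with the router by pressing alone, lifting nothing: press the rocker switch fully on at the outlet the extender is plugged into, then press the router's large oblong pairing button, and then press the round button on the extender. Leave the other two outlets off and the router's small round button alone, and do not shift the router, its antennas or anything lying about.

Things in the scene. Friction and masses are not known exactly. Their poses are not given: they have to be found in the camera images.
- power_bar: white desk power bar screwed to the table, 100 mm (x) by 246 mm (y) by 42 mm high, with a row of three outlets in its top, 75 mm apart along y, and one dark grey rocker switch in front of each. Origin: centre of the underside; -x is the front, towards the robot, where the rockers are; z up. It may stand left or right of the router
- rocker0 (a joint): rocker switch 0 (the one at the bar's +y end), dark grey, concave, 35 mm (bar's x) by 21 mm, pivoting in the bar's top 27 mm in front of its centre line. 0 rad = off: front end (to the robot) raised about 10 mm above the bar's top. 0.4 rad = on: front end down, still about 4 mm above it. Stiff friction (about 4 N at the front end), stays where left: press fully home; on beyond 0.25
- rocker0_front (a point): point on top of rocker 0 near the middle of its front end, 15 mm in front of its pivot; it moves with the rocker and is where to press it on. It is 52 mm above the table when off and falls 6 mm. The centre of its outlet lies straight behind it (bar's +x), 64 mm away
- rocker1 (a joint): rocker switch 1 (the middle one), dark grey, concave, 35 mm (bar's x) by 21 mm, pivoting in the bar's top 27 mm in front of its centre line. 0 rad = off: front end (to the robot) raised about 10 mm above the bar's top. 0.4 rad = on: front end down, still about 4 mm above it. Stiff friction (about 4 N at the front end), stays where left: press fully home; on beyond 0.25
- rocker1_front (a point): point on top of rocker 1 near the middle of its front end, 15 mm in front of its pivot; it moves with the rocker and is where to press it on. It is 52 mm above the table when off and falls 6 mm. The centre of its outlet lies straight behind it (bar's +x), 64 mm away
- rocker2 (a joint): rocker switch 2 (the one at the bar's -y end), dark grey, concave, 35 mm (bar's x) by 21 mm, pivoting in the bar's top 27 mm in front of its centre line. 0 rad = off: front end (to the robot) raised about 10 mm above the bar's top. 0.4 rad = on: front end down, still about 4 mm above it. Stiff friction (about 4 N at the front end), stays where left: press fully home; on beyond 0.25
- rocker2_front (a point): point on top of rocker 2 near the middle of its front end, 15 mm in front of its pivot; it moves with the rocker and is where to press it on. It is 52 mm above the table when off and falls 6 mm. The centre of its outlet lies straight behind it (bar's +x), 64 mm away
- extender: the range extender: white box 82 mm (x) by 50 mm (y), a flat antenna folded along each long side (63 mm over all), plugged flat into any one of the three outlets, its front face up, 34 mm above the bar's top (76 mm above the table). Origin: under its plug, on the bar's top at the outlet's centre; axes as the bar's; the box reaches 20 mm in front of the origin and 62 mm behind. Fixed
- extender_button (a joint): the extender's only button, round, 21 mm across, on the extender's upward face, standing 6.5 mm proud. 0 m = out, 0.004 m = fully pressed; springs back; about 2.5 N to start and 5 N fully down; counts as pressed beyond 0.0025
- extender_button_top (a point): centre of the top of the extender's button, 82.5 mm above the table when out
- charger: white cube phone charger, 46 mm square, 30 mm high, with two slots in its top, plugged into another outlet; not used
- night_light: white round plug-in night light with a clear dome, 47 mm across, 29 mm high, in the remaining outlet; not used
- router: cream router, 144 mm (x) by 206 mm (y), top 34 mm above its underside (62 mm above the table), about 0.4 kg, loose on rubber feet on a fixed grey power base 168 by 224 by 28 mm high. Origin: centre of the underside; front (-x) to the robot; three upright 174 mm antennas along the rear edge, 80 mm behind the origin; two grey buttons on top near the front edge
- pair_button (a joint): the router's pairing button: the larger, oblong one, 30 mm (y) by 14 mm (x), 40 mm to +y of the router's middle and 44 mm in front of it, standing 6.5 mm proud. 0 m = out, 0.004 m = fully pressed; springs back; about 2.5 N to start and 5 N fully down; counts as pressed beyond 0.0025
- pair_button_top (a point): centre of the top of the pairing button, 68.5 mm above the table when out
- radio_button (a joint): the router's radio on/off button: the smaller, round one, 11 mm across, 80 mm from the pairing button towards -y, standing 5.5 mm proud; 0 m = out, 0.004 m = pressed. Not to be pressed
- antenna0_tip (a point): tip of router antenna 0 (+y corner); flat bar 17 mm by 9 mm, 174 mm from its pivot at the router's rear, leaning up to 0.3 rad sideways (in y); it swings sideways if pushed
- antenna1_tip (a point): tip of router antenna 1 (near the middle); flat bar 17 mm by 9 mm, 174 mm from its pivot at the router's rear, leaning up to 0.3 rad sideways (in y); it swings sideways if pushed
- antenna2_tip (a point): tip of router antenna 2 (-y corner); flat bar 17 mm by 9 mm, 174 mm from its pivot at the router's rear, leaning up to 0.3 rad sideways (in y); it swings sideways if pushed
- screwdriver: black-handled screwdriver, 160 mm long, lying between the router and the power bar. Origin: underside at mid length
- mug: white mug, 80 mm across, 90 mm high, behind the work. Origin: centre of the underside
- tape_roll: roll of tape, 60 mm across, 19 mm high, on the outer side of the power bar or router. Origin: centre of the underside
- mouse: black computer mouse, 98 by 58 by 32 mm, on the outer side of the power bar or router. Origin: centre of the underside
- usb_stick: black memory stick, 56 by 19 by 9 mm, between the router and the power bar near the front. Origin: underside

How it is judged:
On the way, in this order (a step that is already met when the one before it is completed fails the run):
1. the rocker of the extender's outlet is on (((horizontal distance between extender and rocker0_front below 0.08 m and value of joint rocker0 above 0.25 rad) or (horizontal distance between extender and rocker1_front below 0.08 m and value of joint rocker1 above 0.25 rad) or (horizontal distance between extender and rocker2_front below 0.08 m and value of joint rocker2 above 0.25 rad))), for 0.2 s.
2. the router's oblong pairing button is pressed (value of joint pair_button above 0.0025 m), for 0.05 s.
3. the extender's button is pressed (value of joint extender_button above 0.0025 m), for 0.05 s.
At the end, for the whole second after the job is handed in: the rocker of the extender's outlet is on (over 0.25 rad of 0.4), the other two are off, all three buttons are out again, and the router stands at rest within 15 mm of where it was (((horizontal distance between extender and rocker0_front below 0.08 m and value of joint rocker0 above 0.25 rad) or (horizontal distance between extender and rocker1_front below 0.08 m and value of joint rocker1 above 0.25 rad) or (horizontal distance between extender and rocker2_front below 0.08 m and value of joint rocker2 above 0.25 rad)) and not ((not (horizontal distance between extender and rocker0_front below 0.08 m) and value of joint rocker0 above 0.2 rad) or (not (horizontal distance between extender and rocker1_front below 0.08 m) and value of joint rocker1 above 0.2 rad) or (not (horizontal distance between extender and rocker2_front below 0.08 m) and value of joint rocker2 above 0.2 rad)) and value of joint each of pair_button, extender_button, radio_button below 0.001 m and distance of router from where it was at the start of the episode below 0.015 m and linear speed of router below 0.01 m/s); the robot touches nothing.
It fails at once if another outlet's rocker is switched on ((not (horizontal distance between extender and rocker0_front below 0.08 m) and value of joint rocker0 above 0.2 rad) or (not (horizontal distance between extender and rocker1_front below 0.08 m) and value of joint rocker1 above 0.2 rad) or (not (horizontal distance between extender and rocker2_front below 0.08 m) and value of joint rocker2 above 0.2 rad)).
It fails at once if the router's small round button is pressed (value of joint radio_button above 0.002 m).
It fails at once if the extender's button is pressed while its outlet is still off (value of joint extender_button above 0.0025 m and not ((horizontal distance between extender and rocker0_front below 0.08 m and value of joint rocker0 above 0.25 rad) or (horizontal distance between extender and rocker1_front below 0.08 m and value of joint rocker1 above 0.25 rad) or (horizontal distance between extender and rocker2_front below 0.08 m and value of joint rocker2 above 0.25 rad))).
It fails at once if the router is shifted or lifted by more than 15 mm, or an antenna pushed aside by more than 25 mm at its tip (distance of router from where it was at the start of the episode above 0.015 m or distance of any of antenna0_tip, antenna1_tip, antenna2_tip from where it was at the start of the episode above 0.025 m).
It fails at once if something lying about is moved by more than 20 mm (distance of any of screwdriver, mug, tape_roll, mouse, usb_stick from where it was at the start of the episode above 0.02 m).
It also fails if it takes over 54 s, if anything falls off the work surface, if the arm or the gripper's body presses on something with over 40 N, if the wrist force passes 120 N, or if a joint passes its speed limit or range.

### The arm

A 6-joint arm with a two-finger parallel gripper is mounted at the origin on the work surface. World frame = base frame: x ahead of the robot, y to its left, z up, the work surface at z = 0. Lengths are in m, angles in rad, forces in N, time in s.
With the tool pointing down it reaches from about 0.375 to 0.75 m from the base axis. Payload 9 kg.
Tool frame: the origin (TCP) lies between the finger pads; the fingertips stand ctrl.finger_overhang ahead of it and the grasp point (between the pads) lies 11 mm behind it (ctrl.finger_overhang is the distance from the TCP to the fingertips, in m); y points along the fingers, x is the direction in which the jaws open and shut, and the axes are right-handed (so a half turn about y gives the same grasp; the last joint's range is limited). The gripper opens to 85 mm and grips with 20 to 120 N. Pads are 22 mm wide; open, the fingers measure 114 mm over their backs; the gripper's body (76 mm by 85 mm) begins 54 mm behind the grasp point. The pads swing forward as they close: fully open they stand 13 mm farther back than shut.
Start: joints at [1.13, 0.104, 0.097, 1.564, 0, 1.353], TCP at [0.133, 0.585, 0.239] pointing down, gripper open.
Joint ranges: [-2.99, 2.99], [-0.84, 1.86], [-1.1, 1.16], [-1.84, 2.11], [-1.51, 1.56], [-3.14, 3.14]. Speed limits (rad/s): [2.22, 2.22, 2.57, 3.14, 3.14, 3.14].

### API

Orientations are given as a unit quaternion [w, x, y, z].
In Python, from bench import ctrl gives the robot as it stands. The module is installed in compiled form; this text tells all that it offers.
- The arm moves only by the tool apply_moves, never from a script. Its argument "increments" is a list of rows, each an object of numbers: "tx", "ty", "tz": the shift along the world's x, y, z scaled (see below); "wx", "wy", "wz": the turn, a rotation vector about the world's x, y, z scaled (see below). A call has 1 to 8 rows; each row is the pose to reach, as a shift and turn from the pose commanded when the call began; what a row does not reach only later rows make up. The controller multiplies each number of a shift by 0.8 m and each number of a turn by 120 degrees. A row lasts 1/8 s, in which the tool goes at most 62.5 mm and 10.7 degrees, less where a joint would pass 70% of its speed; a pose out of reach is approached as far as the arm can. A call with a number of a shift or a turn outside -1 to 1 is refused whole. A call with a gripper value outside its range is refused whole. "claw" is the closure in counts, from 0 (fully open) to 255 (shut), set as the call begins (left out, the last holds). The fingers move at their own pace and stop on an object; the grip force is fixed at half the most. Time passes only in rows, so rows that repeat a pose let the fingers close. It gives the time, the measured TCP pose, the force and the opening at its end, in the units of the state.
- ctrl.sense(): the state, without advancing time (a new reading comes with each control period).
- ctrl.read_camera(name): name is "scene" or "side" or "wrist"; returns (picture, depth): 400x640x3 uint8, blue, green, red; 400x640 float32, m along the optical axis (not along the pixel's ray), 0 where there is no reading.
- ctrl.get_calibration(name): a dict with "vertical_fov" (degrees; the focal length in pixels is half the picture's height over the tangent of half this angle, whatever the lens; pixels are square), "cx", "cy" (the principal point, pixels), "k1" (the pictures are not rectified: a ray, as slopes to the right and down, at radius r is drawn at 1 + k1 r^2 times it, then the intrinsics apply), "R" (3x3) and "t" (3): a world point X has camera coordinates R X + t; the wrist camera has in their place "mount" (4x4, takes a point from camera to tool coordinates, whose origin is the TCP and whose axes are the tool frame's). Camera axes: x right, y down, z forward; pixel columns grow to the right and rows downward; lengths in m; the calibration is good to about 2 mm. A picture is of the moment at which its call begins: read the wrist's pose just before it. get_calibration takes no time and is no camera call.
- ctrl.hand_in(): hands the job in, once; it reports no verdict.
The state is a dict: "t": time; "joint_pos": joint angles; "dq": joint speeds; "joint_efforts": joint torques, N m; "tool_pos": TCP position; "tool_rot": TCP orientation; "contact_force": force on the tool from outside, world axes, zero at the start; "ft_torque": the same for the moment, N m; "gripper_width": finger opening in m.
Only numpy, scipy, OpenCV 4.12 (cv2) and the standard library are available. Lean on these libraries where they do the work, as an engineer would, in place of code of your own. Each camera call takes 0.05 s, during which the arm holds its last target.

## Working session

There is one attempt and no reset: what is moved stays moved. The work goes in short steps, Python scripts to look and compute and a tool call to move; the robot and the scene stay as the last step left them, time stands still between calls to the robot, and variables do not carry over. Pictures are saved under pics/ and viewed, and the job is handed in when it is done.

Besides the shell and the picture viewer there is one more tool, called after "Request:" by a JSON object that holds its "method" and its "body", one argument or row to a line. apply_moves: Moves the arm, as the interface text tells. Its arguments: {"type":"object","properties":{"increments":{"type":"array","items":{"type":"object","properties":{"tx":{"type":"number"},"ty":{"type":"number"},"tz":{"type":"number"},"wx":{"type":"number"},"wy":{"type":"number"},"wz":{"type":"number"}}}},"claw":{"type":"number"}},"required":["increments"]}

```bash
mkdir -p pics; cat > h.py <<'E'
import numpy as np, cv2
from bench import ctrl
from scipy.spatial.transform import Rotation as Rn
def cal(n):
    c=ctrl.get_calibration(n); f=200/np.tan(np.radians(c['vertical_fov'])/2)
    return c,f
def pose(n,st=None):
    c,f=cal(n)
    if 'R' in c: return np.array(c['R']),np.array(c['t'])
    st=st or ctrl.sense(); q=st['tool_rot']; R=Rn.from_quat([q[1],q[2],q[3],q[0]]).as_matrix()
    M=np.array(c['mount']); Rw=R@M[:3,:3]; o=R@M[:3,3]+np.array(st['tool_pos'])
    return Rw.T,-Rw.T@o
def K(n):
    c,f=cal(n); return np.array([[f,0,c['cx']],[0,f,c['cy']],[0,0,1.]]),np.array([c['k1'],0,0,0,0.])
def und(n,px):
    k,d=K(n); return cv2.undistortPoints(np.array(px,float).reshape(-1,1,2),k,d).reshape(-1,2)
def plane(n,px,z,P=None):
    R,t=P or pose(n); u=und(n,px); r=np.c_[u,np.ones(len(u))]@R; o=-R.T@t
    return o+r*((z-o[2])/r[:,2])[:,None]
def proj(n,X,P=None):
    R,t=P or pose(n); k,d=K(n)
    return cv2.projectPoints(np.array(X,float).reshape(-1,1,3),cv2.Rodrigues(R)[0],t,k,d)[0].reshape(-1,2)
E
python3 - <<'E'
from h import *
s=ctrl.sense();print({k:np.round(v,4) for k,v in s.items()},ctrl.finger_overhang)
for n in('scene','side','wrist'):
    p=pose(n); im,d=ctrl.read_camera(n); cv2.imwrite(f'pics/{n}0.png',im); np.savez(f'pics/{n}0.npz',im=im,d=d,R=p[0],t=p[1]); print(n,np.round(-p[0].T@p[1],3),cal(n)[1])
E
```

```text
{'t': np.float64(0.0), 'joint_pos': array([ 1.1303,  0.1047,  0.0965,  1.5639, -0.    ,  1.3531]), 'dq': array([-0.0008,  0.0001,  0.0003, -0.0018,  0.0016, -0.0004]), 'joint_efforts': array([-1.00000e-04, -5.56926e+01,  5.03653e+01,  1.67000e-02,
       -5.00000e-04,  0.00000e+00]), 'tool_pos': array([0.1324, 0.5849, 0.2385]), 'tool_rot': array([-0.5523,  0.5527,  0.4409, -0.4417]), 'contact_force': array([0.2298, 0.1512, 0.2662]), 'ft_torque': array([-0.0352, -0.0436, -0.036 ]), 'gripper_width': np.float64(0.0855)} 0.008
scene [1.3   0.429 0.952] 448.0031332695658
side [ 0.344 -0.86   0.677] 388.598133646235
wrist [0.068 0.6   0.373] 303.221014485873
```

View pics/scene0.png

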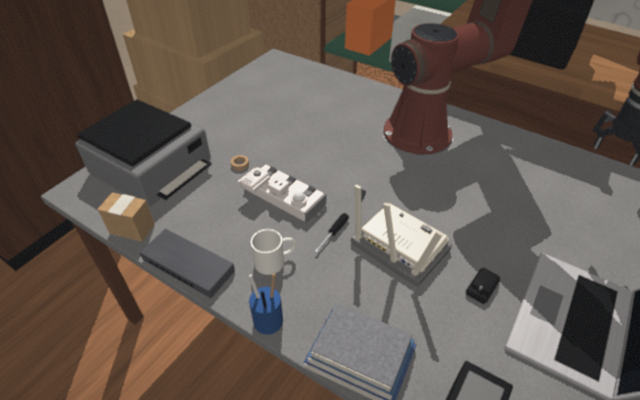

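View pics/side0.png

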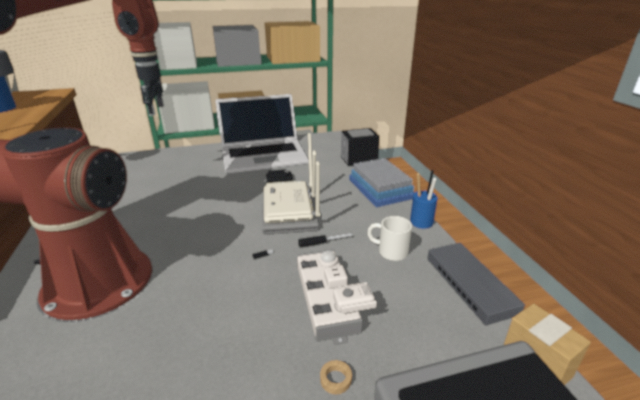

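View pics/wrist0.png

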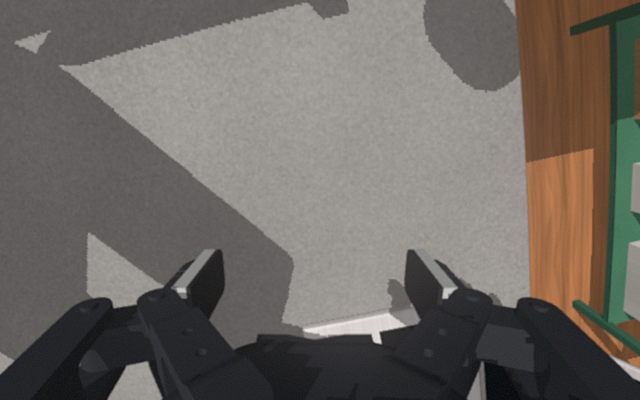

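The bar is on the -y side of the router, with the extender at its near end in the side view (about 352,297). The router is at about (290,205). I'll zoom in next.

```bash
python3 - <<'E'
import cv2
a=cv2.imread('pics/scene0.png')[150:290,225:460]; b=cv2.imread('pics/side0.png')[170:350,240:400]
cv2.imwrite('pics/za.png',cv2.resize(a,None,fx=3.4,fy=3.4,interpolation=cv2.INTER_CUBIC))
cv2.imwrite('pics/zb.png',cv2.resize(b,None,fx=3.3,fy=3.3,interpolation=cv2.INTER_CUBIC))
E
```

```text
(no output)
```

View pics/za.png

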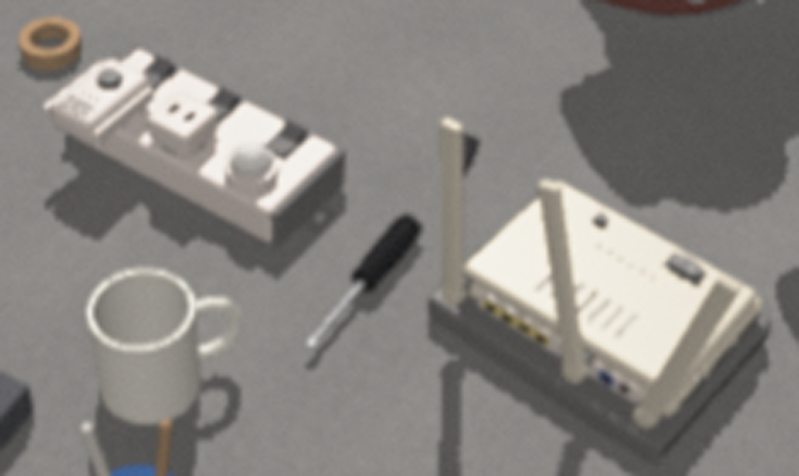

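View pics/zb.png

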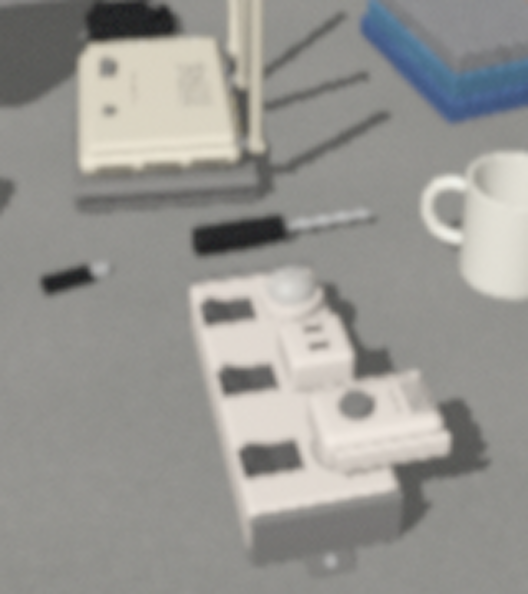

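```bash
python3 - <<'E'
from h import *
S=np.array
za=lambda p:S(p)/3.4+[225,150]
zb=lambda p:S(p)/3.3+[240,170]
r=lambda n,p,z:np.round(plane(n,p,z),4)
print('rockers side', r('side',zb([[228,310],[248,379],[272,458]]),.05))
print('rockers scene', r('scene',za([[289,138],[225,101],[159,69]]),.05))
print('extbtn', r('side',zb([[357,404]]),.0825), r('scene',za([[109,78]]),.0825))
print('pair', r('side',zb([[108,66]]),.0685), r('scene',za([[686,266]]),.0685))
print('radio', r('side',zb([[110,110]]),.0675), r('scene',za([[600,221]]),.0675))
print('ant tips scene/side(z~.2)', r('scene',za([[453,124],[552,187],[727,283]]),.205))
P=pose('wrist');print('wrist axis',np.round(P[0],3), r('wrist',[[320,200],[320,0],[0,200]],0))
print(np.round(ctrl.get_calibration('wrist')['mount'],3))
s=ctrl.sense();print('tcp px',proj('wrist',[s['tool_pos'],S(s['tool_pos'])-[0,0,.15]]))
E
```

```text
rockers side [[ 0.5069 -0.1365  0.05  ]
 [ 0.5032 -0.211   0.05  ]
 [ 0.5002 -0.2851  0.05  ]]
rockers scene [[ 0.5105 -0.1229  0.05  ]
 [ 0.5019 -0.1975  0.05  ]
 [ 0.4994 -0.2733  0.05  ]]
extbtn [[ 0.5567 -0.2855  0.0825]] [[ 0.5617 -0.2771  0.0825]]
pair [[0.4748 0.2209 0.0685]] [[0.4773 0.2309 0.0685]]
radio [[0.464  0.1413 0.0675]] [[0.4692 0.1523 0.0675]]
ant tips scene/side(z~.2) [[0.5686 0.063  0.205 ]
 [0.587  0.1528 0.205 ]
 [0.6035 0.2904 0.205 ]]
wrist axis [[ 0.221  0.975 -0.001]
 [ 0.942 -0.213  0.258]
 [ 0.252 -0.058 -0.966]] [[ 0.1618  0.5858  0.    ]
 [-0.0599  0.635   0.    ]
 [ 0.0667  0.167   0.    ]]
[[ 1.    -0.     0.     0.   ]
 [-0.    -0.258  0.966 -0.135]
 [-0.    -0.966 -0.258  0.066]
 [ 0.     0.     0.     1.   ]]
tcp px [[313.88362685 263.62119763]
 [314.185803   193.96308976]]
```

```bash
python3 - <<'E'
from h import *
S=np.array
za=lambda p:S(p)/3.4+[225,150]
zb=lambda p:S(p)/3.3+[240,170]
for n,pts in(('side',zb([[228,310],[248,379],[272,458],[357,404],[108,66],[60,540],[450,100]])),('scene',za([[289,138],[225,101],[159,69],[109,78],[686,266],[330,400],[620,40]]))):
    D=np.load(f'pics/{n}0.npz');d=D['d'];R,t=D['R'],D['t']
    for p in pts:
        z=np.median(d[int(p[1])-1:int(p[1])+2,int(p[0])-1:int(p[0])+2]); u=und(n,[p])[0]
        print(n,np.round(p),np.round(R.T@(S([u[0]*z,u[1]*z,z])-t),4))
    c=ctrl.get_calibration(n);print({k:np.round(v,4).tolist() for k,v in c.items()})
# fk check: gripper fingertips in scene view
s=ctrl.sense()
print(proj('scene',[s['tool_pos'],S(s['tool_pos'])-[0,0,.008]]),proj('side',[s['tool_pos']]))
E
```

```text
side [309. 264.] [ 0.5088 -0.1284  0.043 ]
side [315. 285.] [ 0.5045 -0.2056  0.0448]
side [322. 309.] [ 0.5016 -0.2798  0.0442]
side [348. 292.] [ 0.5567 -0.2855  0.0825]
side [273. 190.] [0.4752 0.2241 0.0667]
side [258. 334.] [ 0.3619 -0.2678 -0.0024]
side [376. 200.] [0.8012 0.1453 0.0218]
{'vertical_fov': 54.4671, 'cx': 325.4762, 'cy': 190.1563, 'k1': 0.0084, 'R': [[0.9627, -0.2706, 0.0025], [-0.1311, -0.4745, -0.8705], [0.2368, 0.8376, -0.4922]], 't': [-0.5653, 0.2262, 0.9724]}
scene [310. 191.] [ 0.5071 -0.1253  0.0461]
scene [291. 180.] [ 0.4993 -0.1996  0.047 ]
scene [272. 170.] [ 0.4979 -0.2746  0.0483]
scene [257. 173.] [ 0.5618 -0.277   0.0827]
scene [427. 228.] [0.4756 0.2305 0.0667]
scene [322. 268.] [ 0.6943  0.0392 -0.0017]
scene [407. 162.] [0.1714 0.0397 0.0004]
{'vertical_fov': 48.1144, 'cx': 324.2958, 'cy': 201.2455, 'k1': -0.0651, 'R': [[-0.5423, 0.8401, 0.0072], [0.5861, 0.3844, -0.7133], [-0.602, -0.3826, -0.7008]], 't': [0.3377, -0.2477, 1.6145]}
[[612.92099597 157.35422192]
 [611.59557829 159.71255442]] [[157.0251735 111.9349041]]
```

Request:
{"method": "apply_moves", "body": {
  "increments": [
    {"tx": 0.04,"ty": -0.06,"tz": 0.0375,"wz": 0.04},
    {"tx": 0.09,"ty": -0.12,"tz": 0.0375,"wz": 0.083},
    {"tx": 0.13,"ty": -0.18,"tz": 0.0375,"wz": 0.083},
    {"tx": 0.17,"ty": -0.24,"tz": 0.0375,"wz": 0.083},
    {"tx": 0.21,"ty": -0.3,"tz": 0.0375,"wz": 0.083},
    {"tx": 0.25,"ty": -0.36,"tz": 0.0375,"wz": 0.083},
    {"tx": 0.29,"ty": -0.42,"tz": 0.0375,"wz": 0.083},
    {"tx": 0.3375,"ty": -0.48,"tz": 0.0375,"wz": 0.083}
  ]
}}

```text
$.increments[0]: bad value
```

Request:
{"method": "apply_moves", "body": {
  "increments": [
    {"tx": 0},
    {"tx": 0}
  ]
}}

```text
$.increments[0]: bad value
```

```bash
python3 - <<'E'
from h import *
s=ctrl.sense();print(s['t'],s['tool_pos'],s['tool_rot'],s['dq'])
p=pose('wrist',s); im,d=ctrl.read_camera('wrist'); cv2.imwrite('pics/w1.png',im); np.savez('pics/w1.npz',im=im,d=d,R=p[0],t=p[1])
print(proj('wrist',[[.476,.226,.0685],[.467,.147,.0675]],p))
E
```

```text
0.15 [0.13247524 0.58496172 0.23870567] [-0.55233878  0.55263248  0.44100405 -0.44162726] [ 0.00083922  0.0014958   0.00227628 -0.00087146  0.00202731  0.00178217]
[[127.02986639 467.11450573]
 [ 78.26797339 466.86496271]]
```

View pics/w1.png

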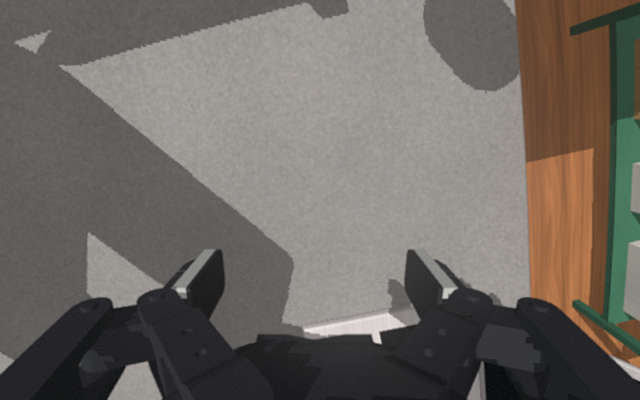

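Request:
{"method": "apply_moves", "body": {
  "increments": [
    {"tx": 0.05,"ty": -0.05,"tz": 0.075,"wx": 0,"wy": 0,"wz": 0.04},
    {"tx": 0.1,"ty": -0.1,"tz": 0.075,"wx": 0,"wy": 0,"wz": 0.083},
    {"tx": 0.15,"ty": -0.155,"tz": 0.075,"wx": 0,"wy": 0,"wz": 0.083},
    {"tx": 0.2,"ty": -0.21,"tz": 0.075,"wx": 0,"wy": 0,"wz": 0.083},
    {"tx": 0.25,"ty": -0.26,"tz": 0.075,"wx": 0,"wy": 0,"wz": 0.083},
    {"tx": 0.3,"ty": -0.315,"tz": 0.075,"wx": 0,"wy": 0,"wz": 0.083},
    {"tx": 0.35,"ty": -0.37,"tz": 0.075,"wx": 0,"wy": 0,"wz": 0.083},
    {"tx": 0.4,"ty": -0.42,"tz": 0.075,"wx": 0,"wy": 0,"wz": 0.083}
  ]
}}

```text
t: 1.2
tool_pos: [0.4536, 0.2475, 0.2994]
tool_rot: [-0.512, 0.512, 0.488, -0.487]
contact_force: [1.0, 0.9, 0.1]
gripper_width: 0.0855
```

Request:
{"method": "apply_moves", "body": {
  "increments": [
    {"tx": 0.03,"ty": -0.03,"tz": 0,"wx": 0,"wy": 0,"wz": 0},
    {"tx": 0.0625,"ty": -0.06,"tz": 0,"wx": 0,"wy": 0,"wz": 0},
    {"tx": 0.0625,"ty": -0.06,"tz": 0,"wx": 0,"wy": 0,"wz": 0},
    {"tx": 0.0625,"ty": -0.06,"tz": 0,"wx": 0,"wy": 0,"wz": 0}
  ]
}}

```text
t: 1.7
tool_pos: [0.5022, 0.2014, 0.2992]
tool_rot: [0.512, -0.512, -0.487, 0.488]
contact_force: [-0.3, 0.5, 0.9]
gripper_width: 0.0854
```

```bash
python3 - <<'E'
from h import *
s=ctrl.sense();print(s['t'],s['tool_pos'],s['tool_rot'],s['dq'])
p=pose('wrist',s); im,d=ctrl.read_camera('wrist'); cv2.imwrite('pics/w2.png',im); np.savez('pics/w2.npz',im=im,d=d,R=p[0],t=p[1])
print(proj('wrist',[[.476,.226,.0685],[.467,.147,.0675]],p))
E
```

```text
1.7 [0.50220146 0.20141531 0.29920468] [ 0.51233509 -0.51191889 -0.48747534  0.48766751] [ 0.01827355 -0.00984906 -0.00324639  0.00101553 -0.00031822 -0.00196488]
[[333.3128693  156.55144253]
 [267.14497316 152.22991419]]
```

View pics/w2.png

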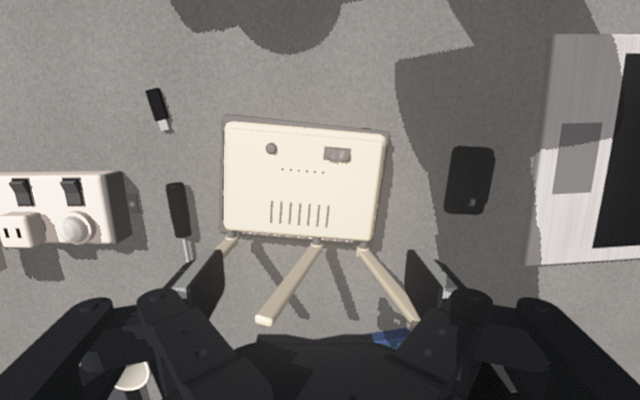

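The pairing button shows at about (337,154) and the radio button at (271,148). Rockers 0 and 1 are at the left, near (21,192) and (72,192).

```bash
python3 - <<'E'
from h import *
D=np.load('pics/w2.npz');im=D['im'];P=(D['R'],D['t']);g=cv2.cvtColor(im,cv2.COLOR_BGR2GRAY)
m=np.zeros_like(g);m[135:168,250:365]=(g[135:168,250:365]<175)
n,l,st,c=cv2.connectedComponentsWithStats(m)
for i in range(1,n):
    if st[i,4]>15:print(st[i],c[i],np.round(plane('wrist',[st[i,:2]+(st[i,2:4]-1)/2],.0685,P),4))
m=np.zeros_like(g);m[170:215,0:95]=(g[170:215,0:95]<90)
n,l,st,c=cv2.connectedComponentsWithStats(m)
for i in range(1,n):
    if st[i,4]>30:print('rock',st[i],c[i],np.round(plane('wrist',[c[i]],.047,P),4))
z=im[120:260,215:400];cv2.imwrite('pics/w2z.png',cv2.resize(z,None,fx=4,fy=4,interpolation=cv2.INTER_CUBIC))
# router corners
print(np.round(plane('wrist',[[225,123],[385,136],[374,241],[223,230]],.060,P),4))
d=D['d'];print(d[154,337],d[180,300]); 
E
```

```text
[266 143  11  12 105] [271.22857143 148.35238095] [[0.4628 0.1521 0.0685]]
[324 147  27  16 360] [337.00277778 154.54166667] [[0.4738 0.2305 0.0685]]
rock [ 10 179  24  27 284] [ 22.69014085 188.86971831] [[ 0.4985 -0.1962  0.047 ]]
rock [ 62 179  22  26 269] [ 73.66914498 188.89962825] [[ 0.5025 -0.1217  0.047 ]]
[[0.4302 0.0982 0.06  ]
 [0.4551 0.2899 0.06  ]
 [0.5904 0.2766 0.06  ]
 [0.5653 0.0788 0.06  ]]
0.36270067 0.37693834
```

View pics/w2z.png

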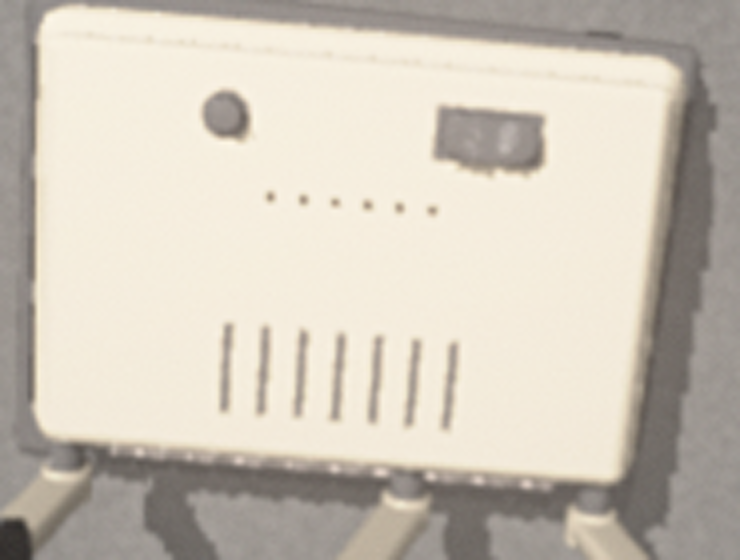

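Request:
{"method": "apply_moves", "body": {
  "increments": [
    {"tx": 0.01,"ty": -0.07,"tz": 0,"wx": 0,"wy": 0,"wz": 0},
    {"tx": 0.02,"ty": -0.14,"tz": 0,"wx": 0,"wy": 0,"wz": 0},
    {"tx": 0.03,"ty": -0.21,"tz": 0,"wx": 0,"wy": 0,"wz": 0},
    {"tx": 0.04,"ty": -0.28,"tz": 0,"wx": 0,"wy": 0,"wz": 0},
    {"tx": 0.05,"ty": -0.35,"tz": 0,"wx": 0,"wy": 0,"wz": 0},
    {"tx": 0.05,"ty": -0.42,"tz": 0,"wx": 0,"wy": 0,"wz": 0},
    {"tx": 0.05,"ty": -0.49,"tz": 0,"wx": 0,"wy": 0,"wz": 0},
    {"tx": 0.05,"ty": -0.55,"tz": 0,"wx": 0,"wy": 0,"wz": 0}
  ]
}}

```text
t: 2.75
tool_pos: [0.5425, -0.2397, 0.2996]
tool_rot: [-0.512, 0.512, 0.488, -0.488]
contact_force: [0.5, -0.5, -1.0]
gripper_width: 0.0857
```

Request:
{"method": "apply_moves", "body": {
  "increments": [
    {"tx": 0,"ty": 0,"tz": 0,"wx": 0,"wy": 0,"wz": 0},
    {"tx": 0,"ty": 0,"tz": 0,"wx": 0,"wy": 0,"wz": 0}
  ]
}}

```text
t: 3.0
tool_pos: [0.5427, -0.2377, 0.2995]
tool_rot: [0.512, -0.512, -0.488, 0.488]
contact_force: [-0.1, 0.5, 0.3]
gripper_width: 0.0852
```

```bash
python3 - <<'E'
from h import *
s=ctrl.sense();print(s['t'],s['tool_pos'],s['tool_rot'],s['dq'])
p=pose('wrist',s); im,d=ctrl.read_camera('wrist'); cv2.imwrite('pics/w3.png',im); np.savez('pics/w3.npz',im=im,d=d,R=p[0],t=p[1])
E
```

```text
3.0 [ 0.54266448 -0.23771893  0.29951103] [ 0.51200853 -0.51181311 -0.48792219  0.48767463] [ 1.79232038e-02 -1.25392178e-02 -3.35623348e-03  1.27850213e-04
  5.89970845e-04  8.88505228e-05]
```

View pics/w3.png

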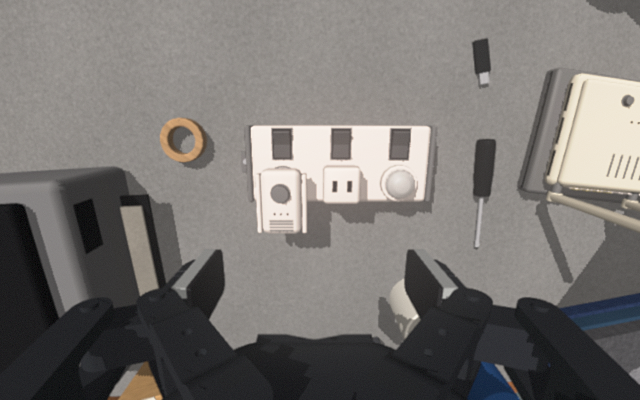

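The extender is at (282,200) in outlet 2. Its button is at (280,193) and rocker 2 at (282,143).

```bash
python3 - <<'E'
from h import *
D=np.load('pics/w3.npz');im=D['im'];P=(D['R'],D['t']);g=cv2.cvtColor(im,cv2.COLOR_BGR2GRAY)
m=np.zeros_like(g);m[127:165,262:420]=(g[127:165,262:420]<100)
n,l,st,c=cv2.connectedComponentsWithStats(m)
for i in range(1,n):
    if st[i,4]>30:
        b=st[i];q=[[b[0]+b[2]/2-.5,b[1]],[b[0]+b[2]/2-.5,b[1]+b[3]-1]]
        print('rock',b,c[i],np.round(plane('wrist',[c[i]],.047,P),4),np.round(plane('wrist',q[:1],.052,P),4),np.round(plane('wrist',q[1:],.043,P),4))
m=np.zeros_like(g);m[178:210,265:298]=(g[178:210,265:298]<150)
n,l,st,c=cv2.connectedComponentsWithStats(m)
for i in range(1,n):
    if st[i,4]>30: print('ext',st[i],c[i],np.round(plane('wrist',[c[i]],.0825,P),4))
print('barcorn',np.round(plane('wrist',[[251,126],[430,126]],.042,P),4))
z=im[110:250,235:445];cv2.imwrite('pics/w3z.png',cv2.resize(z,None,fx=3.8,fy=3.8,interpolation=cv2.INTER_CUBIC))
E
```

```text
rock [272 129  20  30 244] [281.48360656 139.50819672] [[ 0.4945 -0.276   0.047 ]] [[ 0.4816 -0.2746  0.052 ]] [[ 0.518  -0.2782  0.043 ]]
rock [332 129  19  30 108] [340.33333333 137.93518519] [[ 0.4962 -0.2023  0.047 ]] [[ 0.4852 -0.2016  0.052 ]] [[ 0.5217 -0.2018  0.043 ]]
rock [390 129  20  30 120] [396.39166667 141.01666667] [[ 0.5032 -0.1318  0.047 ]] [[ 0.4884 -0.1295  0.052 ]] [[ 0.5252 -0.1263  0.043 ]]
rock [402 133   8  15  51] [406.7254902  138.29411765] [[ 0.5003 -0.1188  0.047 ]] [[ 0.4935 -0.122   0.052 ]] [[ 0.5115 -0.1189  0.043 ]]
ext [271 185  19  18 279] [280.22580645 193.46236559] [[ 0.5557 -0.2784  0.0825]]
barcorn [[ 0.4761 -0.3137  0.042 ]
 [ 0.4866 -0.088   0.042 ]]
```

View pics/w3z.png

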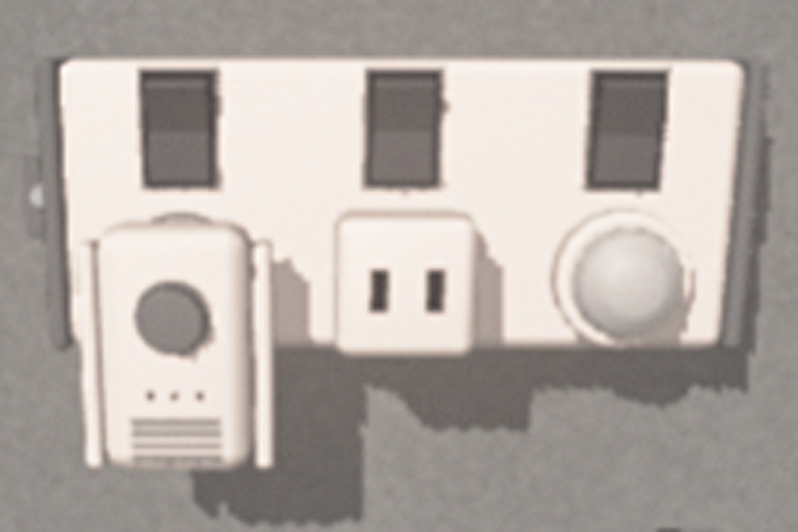

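Request:
{"method": "apply_moves", "body": {
  "increments": [
    {"tx": -0.04,"ty": -0.03,"tz": -0.04,"wx": 0,"wy": 0,"wz": 0},
    {"tx": -0.078,"ty": -0.047,"tz": -0.1,"wx": 0,"wy": 0,"wz": 0},
    {"tx": -0.078,"ty": -0.047,"tz": -0.16,"wx": 0,"wy": 0,"wz": 0},
    {"tx": -0.078,"ty": -0.047,"tz": -0.2,"wx": 0,"wy": 0,"wz": 0},
    {"tx": -0.078,"ty": -0.047,"tz": -0.2,"wx": 0,"wy": 0,"wz": 0},
    {"tx": -0.078,"ty": -0.047,"tz": -0.2,"wx": 0,"wy": 0,"wz": 0},
    {"tx": -0.078,"ty": -0.047,"tz": -0.2,"wx": 0,"wy": 0,"wz": 0},
    {"tx": -0.078,"ty": -0.047,"tz": -0.2,"wx": 0,"wy": 0,"wz": 0}
  ],
  "claw": 255
}}

```text
t: 4.05
tool_pos: [0.4808, -0.2768, 0.1406]
tool_rot: [-0.511, 0.513, 0.488, -0.488]
contact_force: [1.3, -0.5, 0.0]
gripper_width: -0.0
```

```bash
python3 - <<'E'
from h import *
s=ctrl.sense();print(s['t'],s['tool_pos'],s['contact_force'],s['gripper_width'])
p=pose('wrist',s); im,d=ctrl.read_camera('wrist'); cv2.imwrite('pics/w4.png',im)
print(proj('wrist',[s['tool_pos']-np.array([0,0,.008]),[.484,-.2755,.052]],p))
im,d=ctrl.read_camera('side'); cv2.imwrite('pics/s4.png',cv2.resize(im[130:350,220:420],None,fx=3,fy=3,interpolation=cv2.INTER_CUBIC)[:600])
E
```

```text
4.05 [ 0.48079269 -0.27677895  0.14062097] [ 1.27839298 -0.49445109  0.03852449] -3.1445499841839266e-05
[[313.66076091 256.541764  ]
 [315.81350594 215.68541712]]
```

View pics/w4.png

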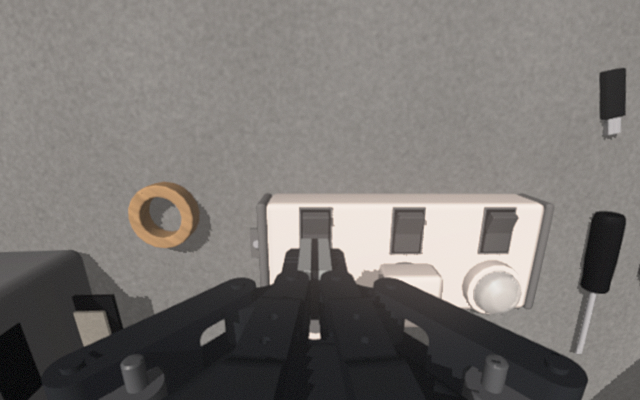

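View pics/s4.png

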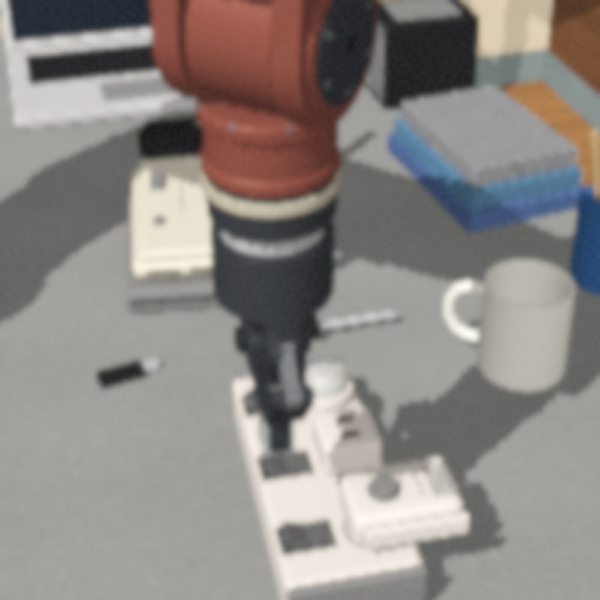

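Fingertips are in line with rocker 2. Next, press down slowly.

Request:
{"method": "apply_moves", "body": {
  "increments": [
    {"tx": 0,"ty": 0,"tz": -0.04,"wx": 0,"wy": 0,"wz": 0},
    {"tx": 0,"ty": 0,"tz": -0.08,"wx": 0,"wy": 0,"wz": 0},
    {"tx": 0,"ty": 0,"tz": -0.09,"wx": 0,"wy": 0,"wz": 0},
    {"tx": 0,"ty": 0,"tz": -0.095,"wx": 0,"wy": 0,"wz": 0},
    {"tx": 0,"ty": 0,"tz": -0.1,"wx": 0,"wy": 0,"wz": 0},
    {"tx": 0,"ty": 0,"tz": -0.1,"wx": 0,"wy": 0,"wz": 0}
  ]
}}

```text
t: 4.9
tool_pos: [0.4807, -0.2769, 0.0602]
tool_rot: [-0.512, 0.513, 0.488, -0.488]
contact_force: [0.3, -0.0, 0.5]
gripper_width: 0.0
```

Request:
{"method": "apply_moves", "body": {
  "increments": [
    {"tx": 0,"ty": 0,"tz": -0.003,"wx": 0,"wy": 0,"wz": 0},
    {"tx": 0,"ty": 0,"tz": -0.005,"wx": 0,"wy": 0,"wz": 0},
    {"tx": 0,"ty": 0,"tz": -0.005,"wx": 0,"wy": 0,"wz": 0}
  ]
}}

```text
t: 5.28
tool_pos: [0.4801, -0.2767, 0.0556]
tool_rot: [-0.512, 0.512, 0.487, -0.488]
contact_force: [-3.5, -0.2, 3.1]
gripper_width: -0.0003
```

Request:
{"method": "apply_moves", "body": {
  "increments": [
    {"tx": 0,"ty": 0,"tz": -0.002,"wx": 0,"wy": 0,"wz": 0},
    {"tx": 0,"ty": 0,"tz": -0.004,"wx": 0,"wy": 0,"wz": 0},
    {"tx": 0,"ty": 0,"tz": -0.004,"wx": 0,"wy": 0,"wz": 0}
  ]
}}

```text
t: 5.65
tool_pos: [0.4803, -0.2767, 0.0535]
tool_rot: [-0.512, 0.512, 0.487, -0.488]
contact_force: [-8.1, 2.3, 15.6]
gripper_width: 0.0001
```

```bash
python3 - <<'E'
from h import *
s=ctrl.sense();print(s['t'],s['tool_pos'],s['contact_force'])
for n,(a,b,c,e) in dict(wrist=(150,350,220,500),side=(230,350,270,400)).items():
    im,d=ctrl.read_camera(n); cv2.imwrite(f'pics/{n}5.png',cv2.resize(im[a:b,c:e],None,fx=2.8 if n=='wrist' else 4,fy=2.8 if n=='wrist' else 4,interpolation=cv2.INTER_CUBIC))
E
```

```text
5.65 [ 0.4803011  -0.27667893  0.05348348] [-8.09429954  2.28711544 15.57959669]
```

View pics/wrist5.png

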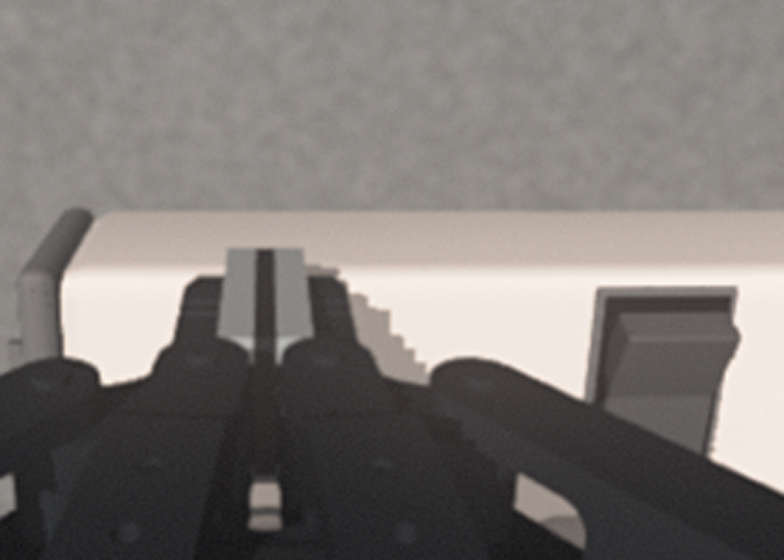

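View pics/side5.png

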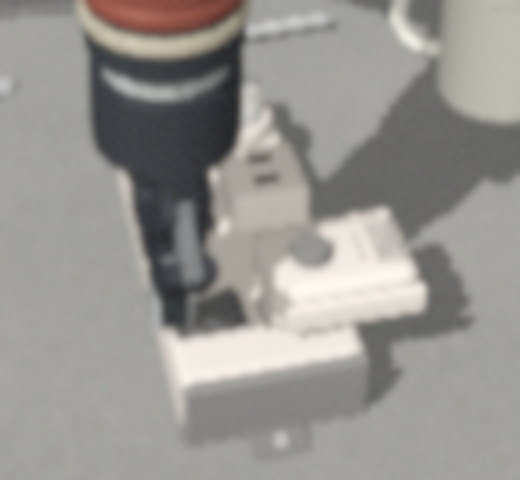

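Request:
{"method": "apply_moves", "body": {
  "increments": [
    {"tx": 0,"ty": 0,"tz": -0.002,"wx": 0,"wy": 0,"wz": 0},
    {"tx": 0,"ty": 0,"tz": -0.002,"wx": 0,"wy": 0,"wz": 0}
  ]
}}

```text
t: 6.0
tool_pos: [0.4804, -0.2768, 0.0533]
tool_rot: [-0.512, 0.512, 0.487, -0.488]
contact_force: [-12.2, 5.6, 28.2]
gripper_width: -0.0002
```

Request:
{"method": "apply_moves", "body": {
  "increments": [
    {"tx": 0,"ty": 0,"tz": 0.02,"wx": 0,"wy": 0,"wz": 0},
    {"tx": 0,"ty": 0,"tz": 0.07,"wx": 0,"wy": 0,"wz": 0},
    {"tx": 0,"ty": 0,"tz": 0.14,"wx": 0,"wy": 0,"wz": 0},
    {"tx": 0.04,"ty": 0.04,"tz": 0.2,"wx": 0,"wy": 0,"wz": 0},
    {"tx": 0.078,"ty": 0.04,"tz": 0.26,"wx": 0,"wy": 0,"wz": 0},
    {"tx": 0.078,"ty": 0.04,"tz": 0.3,"wx": 0,"wy": 0,"wz": 0},
    {"tx": 0.078,"ty": 0.04,"tz": 0.3,"wx": 0,"wy": 0,"wz": 0}
  ]
}}

```text
t: 6.88
tool_pos: [0.544, -0.2447, 0.2933]
tool_rot: [-0.51, 0.513, 0.488, -0.487]
contact_force: [-0.4, -0.4, -0.4]
gripper_width: 0.0001
```

```bash
python3 - <<'E'
from h import *
s=ctrl.sense();print(s['t'],s['tool_pos'],s['contact_force'])
P=pose('wrist',s)
im,d=ctrl.read_camera('wrist'); cv2.imwrite('pics/w6.png',cv2.resize(im[110:250,220:440],None,fx=3.6,fy=3.6,interpolation=cv2.INTER_CUBIC))
np.savez('pics/w6.npz',im=im,d=d,R=P[0],t=P[1])
for y in(-.276,-.2,-.124):
    q=proj('wrist',[[.485+.05*(y+.276),y,.05]],P)[0]; w=d[int(q[1])-2:int(q[1])+3,int(q[0])-2:int(q[0])+3]
    o=-P[0].T@P[1]; u=und('wrist',[q])[0]; z=np.median(w); print(y,P[0].T@(np.array([u[0]*z,u[1]*z,z])-P[1]))
E
```

```text
6.875 [ 0.54403075 -0.24466133  0.29329776] [-0.43019123 -0.36943068 -0.37518406]
-0.276 [ 0.48508443 -0.27639894  0.04570207]
-0.2 [ 0.48880357 -0.19998699  0.04987988]
-0.124 [ 0.49255348 -0.12436208  0.05116994]
```

View pics/w6.png

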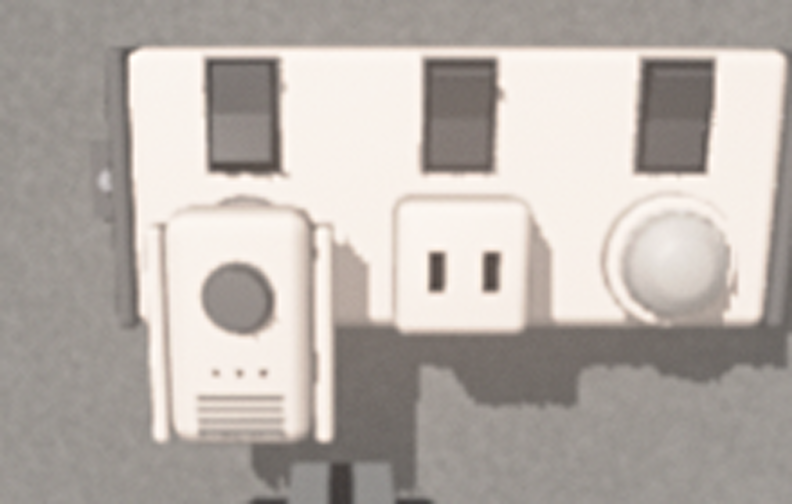

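Request:
{"method": "apply_moves", "body": {
  "increments": [
    {"tx": -0.04,"ty": 0.06,"tz": 0,"wx": 0,"wy": 0,"wz": 0},
    {"tx": -0.087,"ty": 0.12,"tz": 0,"wx": 0,"wy": 0,"wz": 0},
    {"tx": -0.087,"ty": 0.19,"tz": 0,"wx": 0,"wy": 0,"wz": 0},
    {"tx": -0.087,"ty": 0.26,"tz": 0,"wx": 0,"wy": 0,"wz": 0},
    {"tx": -0.087,"ty": 0.33,"tz": 0,"wx": 0,"wy": 0,"wz": 0},
    {"tx": -0.087,"ty": 0.4,"tz": 0,"wx": 0,"wy": 0,"wz": 0},
    {"tx": -0.087,"ty": 0.47,"tz": 0,"wx": 0,"wy": 0,"wz": 0},
    {"tx": -0.087,"ty": 0.54,"tz": 0,"wx": 0,"wy": 0,"wz": 0}
  ]
}}

```text
t: 7.92
tool_pos: [0.4722, 0.1894, 0.289]
tool_rot: [0.513, -0.512, -0.487, 0.488]
contact_force: [0.7, -0.0, 0.3]
gripper_width: -0.0001
```

Request:
{"method": "apply_moves", "body": {
  "increments": [
    {"tx": 0,"ty": 0.054,"tz": 0,"wx": 0,"wy": 0,"wz": 0},
    {"tx": 0,"ty": 0.054,"tz": -0.05,"wx": 0,"wy": 0,"wz": 0},
    {"tx": 0,"ty": 0.054,"tz": -0.11,"wx": 0,"wy": 0,"wz": 0},
    {"tx": 0,"ty": 0.054,"tz": -0.17,"wx": 0,"wy": 0,"wz": 0},
    {"tx": 0,"ty": 0.054,"tz": -0.2,"wx": 0,"wy": 0,"wz": 0},
    {"tx": 0,"ty": 0.054,"tz": -0.2,"wx": 0,"wy": 0,"wz": 0},
    {"tx": 0,"ty": 0.054,"tz": -0.2,"wx": 0,"wy": 0,"wz": 0}
  ]
}}

```text
t: 8.8
tool_pos: [0.4731, 0.2308, 0.1312]
tool_rot: [-0.512, 0.512, 0.488, -0.487]
contact_force: [-0.0, 0.7, 0.8]
gripper_width: 0.0003
```

```bash
python3 - <<'E'
from h import *
s=ctrl.sense();print(s['t'],s['tool_pos'],s['contact_force'])
P=pose('wrist',s)
im,d=ctrl.read_camera('wrist'); cv2.imwrite('pics/w7.png',im)
print(proj('wrist',[[.474,.2305,.0685]],P))
E
```

```text
8.8 [0.47314032 0.23080445 0.13116866] [-0.01471058  0.73426179  0.84681183]
[[313.35791601 223.83067507]]
```

View pics/w7.png

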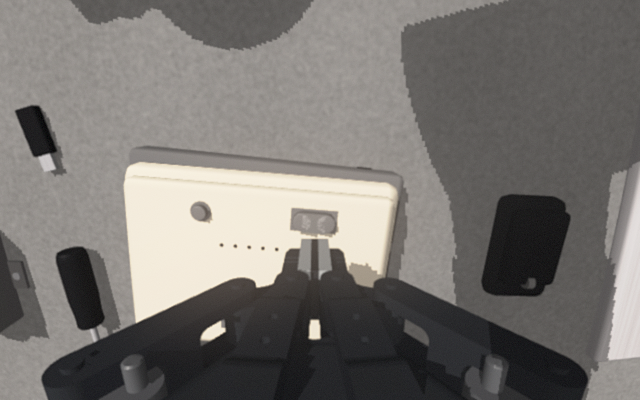

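Button is at (313,222), predicted (313,224). Pressing.

Request:
{"method": "apply_moves", "body": {
  "increments": [
    {"tx": 0,"ty": 0,"tz": -0.03,"wx": 0,"wy": 0,"wz": 0},
    {"tx": 0,"ty": 0,"tz": -0.055,"wx": 0,"wy": 0,"wz": 0},
    {"tx": 0,"ty": 0,"tz": -0.064,"wx": 0,"wy": 0,"wz": 0},
    {"tx": 0,"ty": 0,"tz": -0.067,"wx": 0,"wy": 0,"wz": 0},
    {"tx": 0,"ty": 0,"tz": -0.07,"wx": 0,"wy": 0,"wz": 0},
    {"tx": 0,"ty": 0,"tz": -0.072,"wx": 0,"wy": 0,"wz": 0},
    {"tx": 0,"ty": 0,"tz": -0.072,"wx": 0,"wy": 0,"wz": 0}
  ]
}}

```text
t: 9.72
tool_pos: [0.4736, 0.2309, 0.0737]
tool_rot: [-0.512, 0.512, 0.488, -0.487]
contact_force: [0.8, -0.2, 4.2]
gripper_width: 0.0001
```

Request:
{"method": "apply_moves", "body": {
  "increments": [
    {"tx": 0,"ty": 0,"tz": -0.002,"wx": 0,"wy": 0,"wz": 0},
    {"tx": 0,"ty": 0,"tz": -0.003,"wx": 0,"wy": 0,"wz": 0},
    {"tx": 0,"ty": 0,"tz": -0.003,"wx": 0,"wy": 0,"wz": 0}
  ]
}}

```text
t: 10.1
tool_pos: [0.4737, 0.231, 0.0724]
tool_rot: [-0.512, 0.512, 0.488, -0.487]
contact_force: [-4.3, -1.4, 16.6]
gripper_width: 0.0002
```

Request:
{"method": "apply_moves", "body": {
  "increments": [
    {"tx": 0,"ty": 0,"tz": 0.02,"wx": 0,"wy": 0,"wz": 0},
    {"tx": 0,"ty": 0,"tz": 0.08,"wx": 0,"wy": 0,"wz": 0},
    {"tx": 0,"ty": 0,"tz": 0.15,"wx": 0,"wy": 0,"wz": 0},
    {"tx": 0,"ty": 0,"tz": 0.21,"wx": 0,"wy": 0,"wz": 0},
    {"tx": 0,"ty": 0,"tz": 0.272,"wx": 0,"wy": 0,"wz": 0},
    {"tx": 0,"ty": -0.06,"tz": 0.272,"wx": 0,"wy": 0,"wz": 0},
    {"tx": 0,"ty": -0.13,"tz": 0.272,"wx": 0,"wy": 0,"wz": 0}
  ]
}}

```text
t: 10.98
tool_pos: [0.4729, 0.1262, 0.2888]
tool_rot: [-0.511, 0.512, 0.488, -0.488]
contact_force: [0.6, -0.4, 0.6]
gripper_width: -0.0002
```

```bash
python3 - <<'E'
from h import *
D=np.load('pics/w6.npz');im=D['im'];P=(D['R'],D['t']);g=cv2.cvtColor(im,cv2.COLOR_BGR2GRAY)
q=proj('wrist',[[.556,-.278,.0825]],P)[0].astype(int);a,b=q[1]-16,q[0]-16
m=np.zeros_like(g);m[a:a+33,b:b+33]=g[a:a+33,b:b+33]<150
n,l,st,c=cv2.connectedComponentsWithStats(m)
for i in range(1,n):
    if st[i,4]>30: print('ext',st[i],c[i],np.round(plane('wrist',[c[i],st[i,:2]+(st[i,2:4]-1)/2],.0825,P),4))
s=ctrl.sense();print(s['t'],s['tool_pos'])
E
```

```text
ext [277 183  19  20 277] [286.03971119 192.72563177] [[ 0.556  -0.2783  0.0825]
 [ 0.5557 -0.2783  0.0825]]
10.975 [0.47289317 0.12623001 0.28884587]
```

Request:
{"method": "apply_moves", "body": {
  "increments": [
    {"tx": 0,"ty": -0.07,"tz": 0,"wx": 0,"wy": 0,"wz": 0},
    {"tx": 0,"ty": -0.14,"tz": 0,"wx": 0,"wy": 0,"wz": 0},
    {"tx": 0.02,"ty": -0.21,"tz": 0,"wx": 0,"wy": 0,"wz": 0},
    {"tx": 0.05,"ty": -0.28,"tz": 0,"wx": 0,"wy": 0,"wz": 0},
    {"tx": 0.08,"ty": -0.35,"tz": 0,"wx": 0,"wy": 0,"wz": 0},
    {"tx": 0.104,"ty": -0.42,"tz": 0,"wx": 0,"wy": 0,"wz": 0},
    {"tx": 0.104,"ty": -0.48,"tz": 0,"wx": 0,"wy": 0,"wz": 0},
    {"tx": 0.104,"ty": -0.506,"tz": 0,"wx": 0,"wy": 0,"wz": 0}
  ]
}}

```text
t: 11.98
tool_pos: [0.5556, -0.2802, 0.2872]
tool_rot: [0.513, -0.512, -0.487, 0.487]
contact_force: [-0.6, 0.1, 0.5]
gripper_width: 0.0002
```

Request:
{"method": "apply_moves", "body": {
  "increments": [
    {"tx": 0,"ty": 0,"tz": -0.05,"wx": 0,"wy": 0,"wz": 0},
    {"tx": 0,"ty": 0,"tz": -0.11,"wx": 0,"wy": 0,"wz": 0},
    {"tx": 0,"ty": 0,"tz": -0.17,"wx": 0,"wy": 0,"wz": 0},
    {"tx": 0,"ty": 0,"tz": -0.18,"wx": 0,"wy": 0,"wz": 0},
    {"tx": 0,"ty": 0,"tz": -0.18,"wx": 0,"wy": 0,"wz": 0},
    {"tx": 0,"ty": 0,"tz": -0.18,"wx": 0,"wy": 0,"wz": 0}
  ]
}}

```text
t: 12.72
tool_pos: [0.5573, -0.2787, 0.1469]
tool_rot: [-0.511, 0.513, 0.488, -0.487]
contact_force: [0.2, 1.0, 0.2]
gripper_width: 0.0
```

```bash
python3 - <<'E'
from h import *
s=ctrl.sense();print(s['t'],s['tool_pos'],s['contact_force'])
P=pose('wrist',s)
im,d=ctrl.read_camera('wrist'); cv2.imwrite('pics/w8.png',im)
print(proj('wrist',[[.556,-.278,.0825]],P))
E
```

```text
12.725 [ 0.55728888 -0.27866124  0.14693284] [0.16096374 1.03045496 0.22765507]
[[314.83134663 219.7763239 ]]
```

View pics/w8.png

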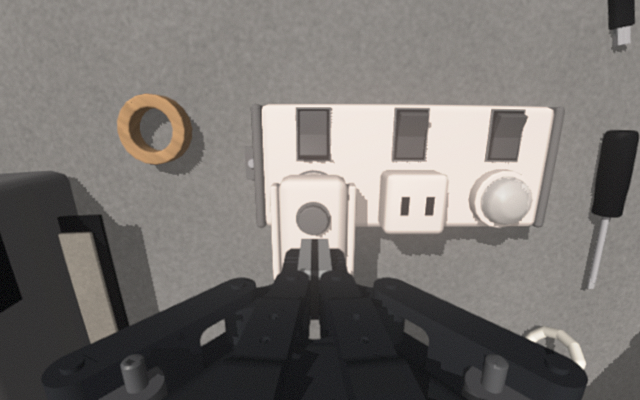

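Request:
{"method": "apply_moves", "body": {
  "increments": [
    {"tx": 0,"ty": 0,"tz": -0.03,"wx": 0,"wy": 0,"wz": 0},
    {"tx": 0,"ty": 0,"tz": -0.058,"wx": 0,"wy": 0,"wz": 0},
    {"tx": 0,"ty": 0,"tz": -0.066,"wx": 0,"wy": 0,"wz": 0},
    {"tx": 0,"ty": 0,"tz": -0.07,"wx": 0,"wy": 0,"wz": 0},
    {"tx": 0,"ty": 0,"tz": -0.073,"wx": 0,"wy": 0,"wz": 0},
    {"tx": 0,"ty": 0,"tz": -0.075,"wx": 0,"wy": 0,"wz": 0},
    {"tx": 0,"ty": 0,"tz": -0.075,"wx": 0,"wy": 0,"wz": 0}
  ]
}}

```text
t: 13.65
tool_pos: [0.5567, -0.2784, 0.0865]
tool_rot: [-0.511, 0.513, 0.488, -0.488]
contact_force: [-6.0, 3.5, 14.2]
gripper_width: -0.0003
```

Bottomed at 14 N. Next I lift clear and check.

Request:
{"method": "apply_moves", "body": {
  "increments": [
    {"tx": 0,"ty": 0,"tz": 0.02,"wx": 0,"wy": 0,"wz": 0},
    {"tx": 0,"ty": 0,"tz": 0.07,"wx": 0,"wy": 0,"wz": 0},
    {"tx": 0,"ty": 0,"tz": 0.13,"wx": 0,"wy": 0,"wz": 0},
    {"tx": 0,"ty": 0.04,"tz": 0.2,"wx": 0,"wy": 0,"wz": 0},
    {"tx": 0,"ty": 0.1,"tz": 0.27,"wx": 0,"wy": 0,"wz": 0},
    {"tx": 0,"ty": 0.14,"tz": 0.27,"wx": 0,"wy": 0,"wz": 0},
    {"tx": 0,"ty": 0.14,"tz": 0.27,"wx": 0,"wy": 0,"wz": 0},
    {"tx": 0,"ty": 0.14,"tz": 0.27,"wx": 0,"wy": 0,"wz": 0}
  ]
}}

```text
t: 14.65
tool_pos: [0.5563, -0.1664, 0.3002]
tool_rot: [-0.512, 0.512, 0.488, -0.488]
contact_force: [0.6, -0.0, -0.5]
gripper_width: -0.0001
```

```bash
python3 - <<'E'
from h import *
s=ctrl.sense();print(s['t'],s['tool_pos'],s['contact_force'])
P=pose('wrist',s)
im,d=ctrl.read_camera('wrist'); cv2.imwrite('pics/w9.png',im)
def at(X):
    q=proj('wrist',[X],P)[0]; z=np.median(d[int(q[1])-2:int(q[1])+3,int(q[0])-2:int(q[0])+3]); u=und('wrist',[q])[0]
    return np.round(P[0].T@(np.array([u[0]*z,u[1]*z,z])-P[1]),4)
for X in([.485,-.276,.046],[.489,-.2,.05],[.4926,-.124,.05],[.556,-.278,.0825],[.474,.2305,.0685],[.463,.152,.0675]): print(at(X),np.round(proj('wrist',[X],P)))
im,d=ctrl.read_camera('scene'); cv2.imwrite('pics/sc9.png',im)
a=cv2.imread('pics/scene0.png'); e=cv2.absdiff(a,im).max(2); cv2.imwrite('pics/diff.png',e)
E
```

```text
14.65 [ 0.55627425 -0.16638065  0.30017548] [ 0.60266274 -0.01838739 -0.50311313]
[ 0.485  -0.2761  0.0457] [[224. 124.]]
[ 0.489  -0.1999  0.0511] [[284. 124.]]
[ 0.4926 -0.1241  0.051 ] [[346. 123.]]
[ 0.556  -0.278   0.0826] [[220. 185.]]
[0.474  0.2299 0.069 ] [[637.  98.]]
[0.463  0.152  0.0675] [[578.  89.]]
```

View pics/w9.png

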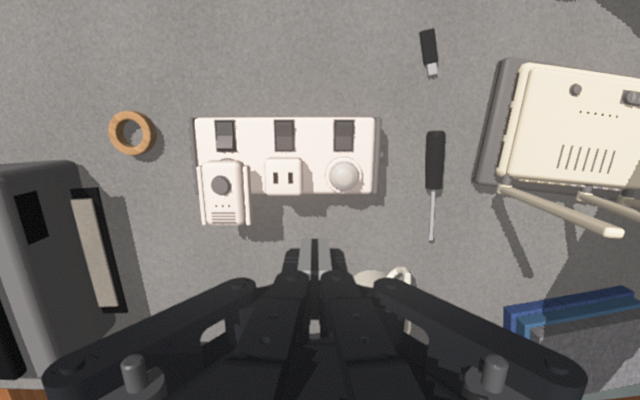

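View pics/sc9.png

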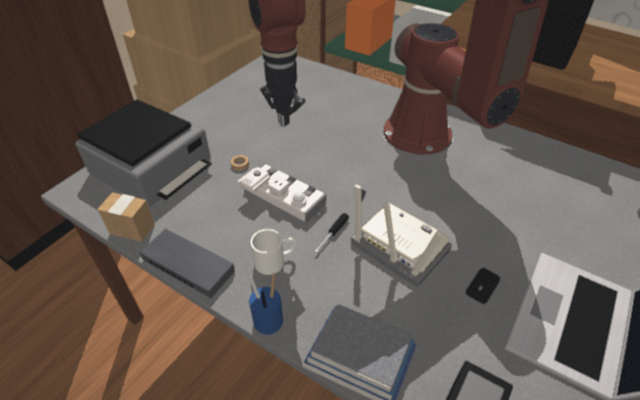

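The wrist view shows rocker 2 at (224,124) with its front end down, and rockers 0 and 1 still raised. All the buttons are out. In the scene view nothing lying about has moved from where it was.

```bash
python3 -c "
from bench import ctrl
print(ctrl.hand_in())"
```

```text
the job is handed in; nothing more can be done
None
```

I pressed all three in the order asked and handed the job in at about 14.7 s of the 54 s allowed; no verdict was reported.

1. **Rocker:** the extender is in the outlet at the bar's -y end, so I pressed rocker 2 fully home (28 N).
2. **Pairing button:** I pressed the router's oblong button until it bottomed (17 N, tips about 4 mm below the button's rest height).
3. **Extender button:** I pressed it until it bottomed (14 N, also about 4 mm down).

**Last checks:**
- **Rockers:** wrist-camera depth put rocker 2's front end at 45.7 mm, which is on. The other two were at 51 mm, which is off.
- **Buttons:** the three tops were at 82.6, 69.0 and 67.5 mm, so all were out. The pairing button was right at the picture's edge.
- **Surroundings:** by eye, the router, antennas and loose things looked unmoved in the scene picture. I did not measure this. The arm stood clear, with contact force near zero.

**Disagreement:** the side camera's points were about 10 mm off in y from the scene and wrist cameras. I used the wrist values, and all three presses landed where they predicted.

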